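# Stow the battery packs under the tray's keeper lip

### The job

Pick up the three blue battery packs as one pile and stow them in the green stowage tray: tip the pile in, one end first under the yellow keeper lip, then lower the other end until the packs lie flat in the tray, still in one stack. Let go, and leave everything else on the table where it is.

Things in the scene. Friction and masses are not known exactly. Their poses are not given: they have to be found in the camera images.
- pack1_mid (a point): blue flat battery pack with black bands near its ends, 110 x 56 x 10 mm (x length, y width, z thickness), about 120 g, loose; this point is its centre; either way round is the same. Bottom pack of the pile of three; the pile (30 mm high, edges flush to about 1.5 mm) starts on a pad narrower than it, so fingertips can reach below its long sides.
- pack2_mid (a point): blue flat battery pack with black bands near its ends, 110 x 56 x 10 mm (x length, y width, z thickness), about 120 g, loose; this point is its centre; either way round is the same. Middle pack of the pile.
- pack3_mid (a point): blue flat battery pack with black bands near its ends, 110 x 56 x 10 mm (x length, y width, z thickness), about 120 g, loose; this point is its centre; either way round is the same. Top pack of the pile.
- tray_floor (a point): Green open-topped tray fixed to the table. This point is the centre of its floor, 18 mm above the table; x runs along the tray to its low end (-x is the lip end), y across, z up. Inside 120 mm long (x) by 62 mm wide (y), walls 5 mm: the pile fits with 5 mm to spare at each end, 3 mm at each side. The floor is a black plinth 44 mm wide; beside it a base plate 150 x 80 mm lies 14 mm lower.
- tray_lip (a point): Middle of the free edge of the yellow keeper lip. The lip sits on the tall -x end wall and reaches 16 mm in over the inside (x -60 to -44 mm from the floor centre), underside 38 mm and top 42 mm above the floor, so a flat pile cannot go straight down; tilted about 16 degrees, lip end down near the floor, it slides under, then swings down flat past the low end.
- tray_low_end (a point): Middle of the top edge of the low end wall (+x end), 16 mm above the tray floor.
- tray_side (a point): Floor-level middle of the open gap in the +y side (the -y side is the same). Side walls stand only at the corners, x -60 to -32 mm (38 mm high above the floor) and x +40 to +60 mm (16 mm high); between them the sides are open for fingers.
- pad_top (a point): Centre of the top of the fixed black rubber pad that the pile starts on, 90 x 40 mm (x, y), 14 mm high.
- shade: clear glass lamp shade, open tube 150 mm tall, up to 100 mm across, standing loose; fragile bystander; origin at centre of its underside
- float: orange plastic float, 70 mm tall, 80 mm across, standing loose; bystander; origin at centre of its underside
- dividers: brass chart dividers, closed, about 150 mm long and 10 mm high, lying loose; bystander; origin at the middle of the underside, x along its length
There are look-alikes about, which are no part of the job. What is shaped like the part that bears pack2_mid but turquoise or white is not meant.

How it is judged:
By the outcome, as a careful person would: the job done as asked, in the order asked, and still so for the second after the job is handed in, with the robot touching nothing.
It also fails if it takes over 45 s, if anything falls off the work surface, if the arm or the gripper's body presses on something with over 40 N, if the wrist force passes 120 N, or if a joint passes its speed limit or range.

### The arm

A 6-joint arm with a two-finger parallel gripper is mounted at the origin on the work surface. World frame = base frame: x ahead of the robot, y to its left, z up, the work surface at z = 0. Lengths are in m, angles in rad, forces in N, time in s.
With the tool pointing down it reaches from about 0.35 to 0.775 m from the base axis. Payload 7.3 kg.
Tool frame: the origin (TCP) lies at the very end of the fingers, on their centre line; the grasp point (between the pads) lies 19 mm behind it; z points along the fingers, y is the line along which they close (so a half turn about z gives the same grasp; the last joint's range is limited). The gripper opens to 92 mm and grips with 3 to 60 N. Pads are 19 mm wide; open, the fingers measure 130 mm over their backs; the gripper's body (75 mm by 190 mm) begins 47 mm behind the grasp point.
Start: joints at [0.991, 0.342, 1.524, -0, 1.275, -0.146], TCP at [0.221, 0.476, 0.227] pointing down, gripper open.
Joint ranges: [-2.53, 2.53], [-0.77, 2.02], [0.04, 2.7], [-1, 4.14], [0.28, 2.66], [-3.11, 3.11]. Speed limits (rad/s): [2.57, 2.57, 3.14, 3.14, 3.14, 3.14].

### API

Orientations are given as a unit quaternion [w, x, y, z].
In Python, from rig import manip, effector, planner, grab_frame, sensors gives the robot as it stands. The module is installed in compiled form; this text tells all that it offers. Calls block until the motion is done:
- manip.goto(position, orientation): joint-space move of the TCP to a pose.
- manip.move_linear(position, orientation=None, rate=0.15, f_stop=None): straight line of the TCP; orientation=None keeps the orientation; rate is the mean speed in m/s. With f_stop (N) it stops when the force on the tool has changed by that much, and returns True; else False.
- manip.move_joints(angles): joint-space move.
- effector.set_gripper(opening, force=None): finger opening in m; force is the grip in N (None keeps the last); returns when the fingers have stopped.
- manip.wait(seconds).
- planner.ik(position, orientation): joint angles nearest the present ones, or None.
- grab_frame(name): name is "side" or "top" or "wrist"; returns a dict with "pixels" (384x512x3 uint8, red, green, blue), "depth" (384x512 float32, m along the optical axis (not along the pixel's ray), 0 where there is no reading), "K" (3x3 intrinsics, pixels), "R" (3x3) and "t" (3): a world point X has camera coordinates R X + t. Camera axes: x right, y down, z forward; pixel columns grow to the right and rows downward; lengths in m; the calibration is good to about 2 mm. A picture is of the moment at which its call begins.
A pose or a line that the arm cannot do raises manip.MotionError and nothing moves.
- manip.hand_in(): hands the job in; it is judged then, once.
Readings, each from a call of its own:
- sensors.read_t(): time.
- sensors.read_joints(): joint angles.
- sensors.read_joint_vel(): joint speeds.
- sensors.read_tau(): joint torques, N m.
- sensors.read_tool_pos(): TCP position.
- sensors.read_orientation(): TCP orientation.
- sensors.read_wrist_force(): force on the tool from outside, world axes, zero at the start.
- sensors.read_torque(): the same for the moment, N m.
- sensors.read_width(): finger opening in m.
- sensors.read_finger_force(): force on a finger pad.
Only numpy, scipy, OpenCV 4.12 (cv2) and the standard library are available. Lean on these libraries where they do the work, as an engineer would, in place of code of your own. Each camera call takes 0.05 s, during which the arm holds its last target. There are 200 camera calls.

## Working session

There is one attempt and no reset: what is moved stays moved. The work goes in short steps, each a Python script; the robot and the scene stay as the last script left them, time stands still between calls to the robot, and variables do not carry over. Pictures are saved under pics/ and viewed, at most 10 in all, crops included, and the job is handed in when it is done.

```bash
mkdir -p pics; python3 - <<'E'
from rig import grab_frame,sensors
import numpy as np,cv2
for n in("top","side"):
    f=grab_frame(n); np.savez(f"{n}0.npz",**f)
    cv2.imwrite(f"pics/{n}0.png",cv2.cvtColor(f["pixels"],cv2.COLOR_RGB2BGR))
    print(n,f["K"].round(1).tolist(),f["R"].round(3).tolist(),f["t"].round(3).tolist())
print(sensors.read_t())
E
python3 -c "
import cv2,numpy as np
a=cv2.imread('pics/top0.png');b=cv2.imread('pics/side0.png')
cv2.imwrite('pics/both.png',cv2.resize(np.vstack([a,b]),(400,600)))"
```

```text
top [[387.6, 0.0, 248.3], [0.0, 387.6, 190.2], [0.0, 0.0, 1.0]] [[-0.023, -0.999, -0.038], [-0.983, 0.03, -0.182], [0.183, 0.033, -0.982]] [0.126, 0.507, 0.816]
side [[441.0, 0.0, 253.7], [0.0, 441.0, 190.1], [0.0, 0.0, 1.0]] [[0.882, -0.471, -0.004], [-0.261, -0.482, -0.836], [0.392, 0.739, -0.548]] [-0.403, 0.249, 0.84]
0.1
```

View pics/top0.png

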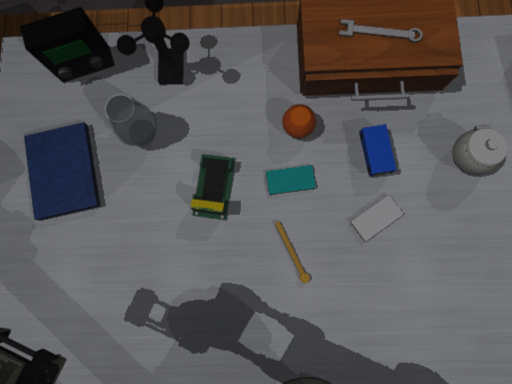

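View pics/side0.png

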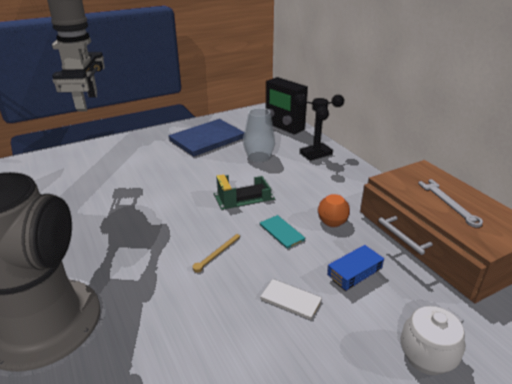

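The top view shows the blue pile at about (378,150). The tray is at (213,187), with its yellow lip at (208,206) towards the robot and its low end up at about (217,158). The float is at (299,121), the dividers at (293,252) and the shade at (130,120). The side view agrees.

```bash
cat > h.py <<'E'
import numpy as np,cv2
from scipy.spatial.transform import Rotation as Rot
def cloud(f):
    K,R,t=f["K"],f["R"],f["t"]; v,u=np.mgrid[:384,:512]; d=f["depth"]
    c=np.stack([(u-K[0,2])/K[0,0]*d,(v-K[1,2])/K[1,1]*d,d],-1)
    X=(c-t)@R; X[d==0]=np.nan; return X
def onplane(f,uv,z):
    uv=np.atleast_2d(np.asarray(uv,float)); K,R,t=f["K"],f["R"],f["t"]
    d=np.c_[(uv-K[:2,2])/[K[0,0],K[1,1]],np.ones(len(uv))]@R
    o=-R.T@t; return o+d*((z-o[2])/d[:,2])[:,None]
def proj(f,X):
    c=np.atleast_2d(X)@f["R"].T+f["t"]; p=c@f["K"].T; return p[:,:2]/p[:,2:]
def hsv(f): return cv2.cvtColor(f["pixels"],cv2.COLOR_RGB2HSV)
def rect(P):  # min area rect in mm, returns centre (m), long, short (mm), yaw of the long axis
    (c,(w,h),a)=cv2.minAreaRect((P[:,:2]*1000).astype(np.float32))
    if w<h: w,h,a=h,w,a+90
    return np.array(c)/1000,w,h,(a+90)%180-90
def big(m):
    n,l,s,_=cv2.connectedComponentsWithStats(m.astype(np.uint8)); return l==1+s[1:,4].argmax()
E
python3 - <<'E'
from h import *
for n in("top","side"):
    f=dict(np.load(f"{n}0.npz")); X=cloud(f); H=hsv(f); z=X[...,2]
    h,s,v=H[...,0],H[...,1],H[...,2]
    roi=(X[...,0]>.3)&(X[...,0]<.8)&(abs(X[...,1])<.45)
    def show(nm,m,zp):
        m=big(m); q=np.argwhere(m)[:,::-1]; print(n,nm,len(q),"z",np.nanpercentile(z[m],[5,50,95]).round(3),"px",q.mean(0).round(),
          [np.round(a,3) for a in rect(onplane(f,q,zp))],[np.round(a,3) for a in rect(X[m])])
    b=(h>105)&(h<130)&(s>170)&(v>60)&roi
    show("pile",b&(z>.036),.044)
    show("yellow",(h>20)&(h<34)&(s>150)&(v>90)&roi&(z>.045),.06)
    show("green",(h>45)&(h<85)&(s>80)&roi&(z<.1),.004)
    o=(h<15)&(s>180)&(v>80)&roi&(z>.02)&(z<.09); show("float",o,.035)
    g=(z>.01)&(z<.2)&roi
    if n=="top": show("shade",g&(X[...,1]>.22)&(X[...,0]>.5),.1)
    show("div",(h>10)&(h<25)&(s>120)&roi&(z>.002)&(z<.03),.008)
E
```

```text
top pile 1163 z [0.04  0.043 0.045] px [378. 149.] [array([ 0.598, -0.184]), np.float64(108.35), np.float64(57.041), np.float64(7.606)] [array([ 0.599, -0.184]), np.float64(109.191), np.float64(56.268), np.float64(7.093)]
top yellow 241 z [0.057 0.059 0.062] px [207. 205.] [array([0.478, 0.204]), np.float64(71.113), np.float64(18.793), np.float64(80.629)] [array([0.478, 0.204]), np.float64(71.386), np.float64(19.148), np.float64(80.128)]
top green 207 z [0.001 0.003 0.035] px [227. 186.] [array([0.531, 0.164]), np.float64(78.609), np.float64(17.125), np.float64(-9.267)] [array([0.528, 0.165]), np.float64(86.13), np.float64(17.11), np.float64(-9.327)]
top float 684 z [0.047 0.066 0.071] px [297. 120.] [array([ 0.676, -0.005]), np.float64(73.831), np.float64(65.196), np.float64(-2.996)] [array([ 0.669, -0.004]), np.float64(64.677), np.float64(64.586), np.float64(42.212)]
top shade 1963 z [0.041 0.099 0.149] px [130. 120.] [array([0.667, 0.369]), np.float64(138.242), np.float64(92.917), np.float64(45.634)] [array([0.669, 0.373]), np.float64(96.631), np.float64(91.12), np.float64(72.422)
[... 635 characters left out ...]
2.555), np.float64(74.016)]
side green 520 z [0.002 0.02  0.047] px [242. 196.] [array([0.535, 0.21 ]), np.float64(149.85), np.float64(112.912), np.float64(-9.091)] [array([0.525, 0.19 ]), np.float64(134.008), np.float64(74.053), np.float64(-7.028)]
side float 233 z [0.031 0.062 0.07 ] px [333. 206.] [array([ 0.676, -0.006]), np.float64(113.275), np.float64(72.481), np.float64(61.551)] [array([ 0.662, -0.023]), np.float64(59.202), np.float64(57.898), np.float64(-84.453)]
side div 506 z [0.011 0.023 0.029] px [438. 268.] [array([ 0.762, -0.188]), np.float64(352.99), np.float64(66.922), np.float64(-80.891)] [array([ 0.745, -0.2  ]), np.float64(334.686), np.float64(55.544), np.float64(-80.707)]
```

```bash
cat >> h.py <<'E'
def toolR(yaw,tilt=0,flip=False):
    # tool x along the part's x (flip: opposite); tilt>0 lowers the part's -x end; degrees
    P=Rot.from_euler('z',yaw,degrees=True)*Rot.from_euler('y',-tilt,degrees=True)
    T=Rot.from_matrix(np.diag([1,-1,-1.]) if not flip else np.diag([-1,1,-1.]))
    return P*T,P
def q(r): x=r.as_quat(); return [float(v) for v in (x[3],x[0],x[1],x[2])]
def save(n,name):
    from rig import grab_frame
    f=grab_frame(n); np.savez(name+".npz",**f); cv2.imwrite(f"pics/{name}.png",cv2.cvtColor(f["pixels"],cv2.COLOR_RGB2BGR)); return f
E
python3 - <<'E'
from h import *
from rig import *
print(sensors.read_orientation())
for nm,p,y in(("tray",(.532,.195,.2),-9.4),("pile",(.597,-.186,.2),7.3)):
  for fl in(0,1):
    for t in (0,16): 
        j=planner.ik(list(p),q(toolR(y,t,fl)[0])); print(nm,fl,t,None if j is None else np.round(j,2))
print(planner.ik([.5,.2,.25],q(toolR(-9.4,0,0)[0])) is not None)
E
```

```text
[-2.27614766e-04  2.15195766e-01  9.76570697e-01 -6.36284830e-04]
tray 0 0 [ 0.22  0.44  1.45 -0.    1.25  1.95]
tray 0 16 [ 0.28  0.32  1.67 -0.15  0.9   2.1 ]
tray 1 0 [ 0.22  0.44  1.45 -0.    1.25 -1.19]
tray 1 16 [ 0.28  0.32  1.67 -0.15  0.9  -1.04]
pile 0 0 [-0.42  0.55  1.27 -0.    1.33  1.02]
pile 0 16 [-0.51  0.42  1.52  0.2   0.98  0.84]
pile 1 0 [-0.42  0.55  1.27 -0.    1.33 -2.12]
pile 1 16 [-0.51  0.42  1.52  0.2   0.98 -2.3 ]
True
```

```bash
python3 - <<'E'
from h import *
from rig import *
manip.goto([.532,.195,.23],q(toolR(-9.4)[0])); f=save("wrist","w_tray"); 
print(sensors.read_t(),(-f["R"].T@f["t"]).round(3),f["R"].round(2).tolist())
manip.goto([.597,-.186,.17],q(toolR(7.3)[0])); save("wrist","w_pile"); print(sensors.read_t())
a=[cv2.imread(f"pics/w_{n}.png") for n in("tray","pile")]
cv2.imwrite("pics/w_both.png",cv2.resize(np.hstack(a),(800,300)))
E
```

```text
1.9667 [0.606 0.182 0.388] [[-0.16, -0.99, -0.0], [-0.95, 0.16, 0.28], [-0.28, 0.05, -0.96]]
3.4667
```

View pics/w_both.png

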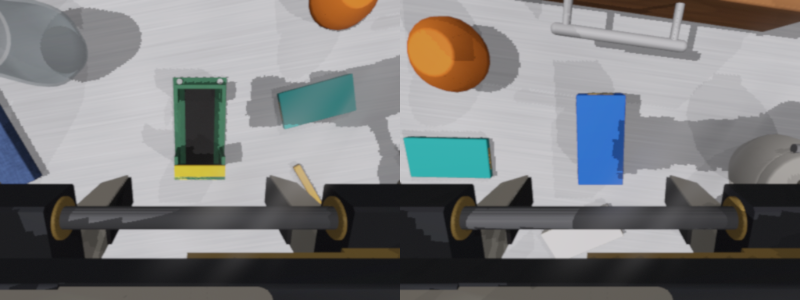

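The left panel, full-size coordinates, shows the whole tray at about (256,165), with its lip at (256,220) at the bottom. The right panel shows the pile top at about (256,178), fully visible. Next I measure both.

```bash
python3 - <<'E'
from h import *
f=dict(np.load("w_tray.npz")); X=cloud(f);H=hsv(f);h,s,v=[H[...,i] for i in range(3)];z=X[...,2]
roi=np.hypot(X[...,0]-.532,X[...,1]-.195)<.1
def show(f,nm,m,zp,sub=None):
    m=big(m); p=np.argwhere(m)[:,::-1]; r=rect(onplane(f,p,zp)); print(nm,len(p),"z",np.nanpercentile(X[...,2][m],[5,50,95]).round(4),[np.round(a,4) for a in r]); return r
y=(h>20)&(h<34)&(s>150)&(v>90)&roi
show(f,"lip",y,.060)
g=(h>45)&(h<90)&(s>60)&roi
show(f,"low wall",g&(abs(z-.034)<.004)&(X[...,0]>.56),.034)
show(f,"base",g&(z<.009),.004)
show(f,"plinth",(v<75)&(abs(z-.018)<.004)&roi,.018)
# extents along tray axes per height band
a=np.radians(-9.4);ex=np.array([np.cos(a),np.sin(a)]);ey=np.array([-ex[1],ex[0]])
for nm,m,zp in(("lip",y,.06),("base",g&(z<.008),.004),("lowwalls",g&(abs(z-.034)<.004),.034),("plinth",(v<75)&(abs(z-.018)<.004)&roi,.018)):
    p=onplane(f,np.argwhere(m)[:,::-1],zp)[:,:2]-[.532,.195]; print(nm,"x",np.percentile(p@ex*1e3,[.5,50,99.5]).round(1),"y",np.percentile(p@ey*1e3,[.5,50,99.5]).round(1))
f=dict(np.load("w_pile.npz")); X=cloud(f);H=hsv(f);h,s,v=[H[...,i] for i in range(3)]
roi=np.hypot(X[...,0]-.597,X[...,1]+.186)<.1
show(f,"pile",(h>100)&(h<130)&(s>130)&roi&(X[...,2]>.038),.044)
E
```

```text
lip 927 z [0.0582 0.0602 0.0614] [array([0.4808, 0.2021]), np.float64(68.525), np.float64(16.4422), np.float64(80.7123)]
low wall 487 z [0.0308 0.0341 0.0353] [array([0.5835, 0.1847]), np.float64(71.3368), np.float64(24.4476), np.float64(80.7039)]
base 1061 z [0.0029 0.0043 0.0057] [array([0.5353, 0.224 ]), np.float64(119.195), np.float64(16.4472), np.float64(-9.2279)]
plinth 3601 z [0.017  0.0182 0.0195] [array([0.5319, 0.1931]), np.float64(115.0519), np.float64(44.0001), np.float64(-9.3045)]
lip x [-60.  -51.6 -43.4] y [-35.5  -1.4  32.8]
base x [-59.7  13.4  72.9] y [-40.6   1.1  37.2]
lowwalls x [-47.9  60.6  64.8] y [-37.3  -0.1  33.9]
plinth x [-57.3   3.8  57.7] y [-33.   -1.5  29.2]
pile 6746 z [0.0431 0.0442 0.0453] [array([ 0.5996, -0.1876]), np.float64(108.2274), np.float64(54.8127), np.float64(7.2388)]
```

```bash
python3 - <<'E'
from h import *
from rig import *
o=q(toolR(7.3)[0]); p=np.array([.599,-.187,0])
effector.set_gripper(.092,10)
manip.goto(list(p+[0,0,.07]),o)
print(manip.move_linear(list(p+[0,0,.0102]),o,rate=.1,f_stop=8),sensors.read_tool_pos())
effector.set_gripper(.05,15); effector.set_gripper(.05,50); print(sensors.read_width(),sensors.read_finger_force(),sensors.read_wrist_force())
manip.move_linear(list(p+[0,0,.13]),o,rate=.1); print(sensors.read_width(),sensors.read_finger_force(),sensors.read_t())
f=save("wrist","w_grasp"); save("side","s_grasp")
X=cloud(f);H=hsv(f);h,s=H[...,0],H[...,1]
T=sensors.read_tool_pos(); Rt=toolR(7.3)[1]
m=big((h>100)&(h<130)&(s>130)&(X[...,2]>.12)); top=T[2]+.019+.015
P=(onplane(f,np.argwhere(m)[:,::-1],top)-T)@Rt.as_matrix()*1e3
print("z",np.nanpercentile((X[...,2][m]-T[2])*1e3,[5,50,95]).round(1),"x",np.percentile(P[:,0],[.3,99.7]).round(1),"y",np.percentile(P[:,1],[.3,99.7]).round(1))
cv2.imwrite("pics/g_both.png",cv2.resize(np.hstack([cv2.imread("pics/w_grasp.png"),cv2.imread("pics/s_grasp.png")]),(800,300)))
E
```

```text
False [ 0.59959072 -0.18725767  0.01102868]
0.05593905547196674 49.988442957401276 [-0.66342248  1.31686479  1.62050145]
0.05589264252347624 49.98327434062958 7.1417
z [32.6 33.8 34.8] x [ 6.3 57.9] y [-28.2  26.3]
```

View pics/g_both.png

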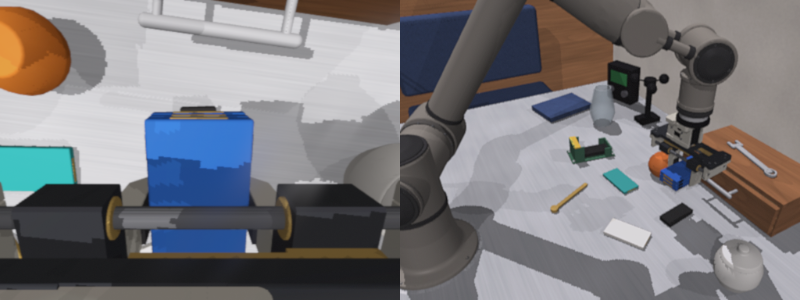

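The packs are in one pile between the fingers (about (395,355) in the full-size wrist view), level and centred, and the pad below is now empty. The wrist view reads about 1 mm low in y, so I corrected the tray centre for that.

```bash
cat >> h.py <<'E'
TC=np.array([.5319,.1944,.018]); YAW=-9.3; PX=0.0
def pose(th,bx,bz,slide=0,up=0):
    tool,P=toolR(YAW,th); S=Rot.from_euler('y',-th,degrees=True).as_matrix()
    m=np.array([bx,0,bz+up])+S@[55+slide,0,15]      # pile middle, tray frame, mm
    tcp=m+S@np.array([-PX,0,-18.3])
    return list(TC+Rot.from_euler('z',YAW,degrees=True).apply(tcp/1000)),q(tool)
def bxm(th): r=np.radians(th); return 15*np.sin(r)-55*np.cos(r)
E
python3 - <<'E'
from h import *
from rig import *
T=sensors.read_tool_pos(); f=dict(np.load("w_grasp.npz")); X=cloud(f);H=hsv(f)
m=(H[...,0]>100)&(H[...,0]<130)&(H[...,1]>130)&(X[...,2]-T[2]>.031)
P=(X[m]-T)@toolR(7.3)[1].as_matrix()*1e3; print("top face +x edge",np.percentile(P[:,0],[98,99.5,100]).round(1))
b=bxm(16)
for c in [(16,b,2.7,32,70),(16,b,2.7,0,0)]: print(np.round(pose(*c)[0],3), planner.ik(*pose(*c)) is not None)
manip.move_linear(*pose(16,b,2.7,32,70),rate=.2)
manip.move_linear(*pose(16,b,2.7,32,3),rate=.08)
print(sensors.read_t(),np.round(np.array(sensors.read_tool_pos())-pose(16,b,2.7,32,3)[0],4),sensors.read_width())
f=save("wrist","w_pre"); save("side","s_pre")
a=cv2.imread("pics/s_pre.png")[110:260,150:350]
cv2.imwrite("pics/pre_both.png",np.hstack([cv2.resize(cv2.imread("pics/w_pre.png"),(400,300)),cv2.resize(a,(400,300))]))
E
```

```text
top face +x edge [53.7 54.3 54.7]
[0.567 0.189 0.112] True
[0.537 0.194 0.033] True
10.2667 [0.0005 0.0001 0.0005] 0.055621926371629465
```

View pics/pre_both.png

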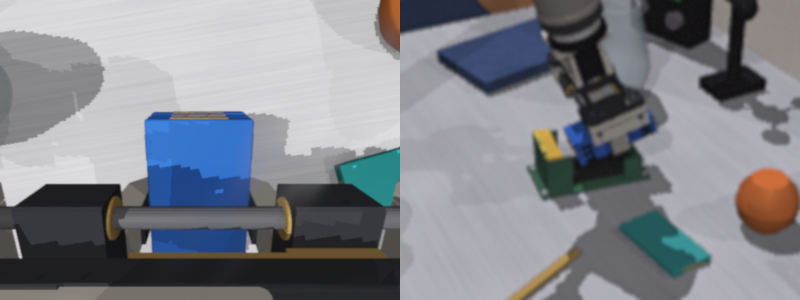

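The side crop shows the pile tilted, with its lip end down at about (575,145) in the crop, just clear of the yellow lip. The three packs are still aligned. Now I slide it in under the lip.

```bash
python3 - <<'E'
from h import *
from rig import *
b=bxm(16)
manip.move_linear(*pose(16,b,2.7,32,0),rate=.05,f_stop=10)
F0=np.array(sensors.read_wrist_force())
r=manip.move_linear(*pose(16,b,2.7,0,0),rate=.04,f_stop=10)
print(r,sensors.read_t(),np.round(np.array(sensors.read_tool_pos())-pose(16,b,2.7)[0],4),(np.array(sensors.read_wrist_force())-F0).round(2),sensors.read_width())
save("side","s_in"); save("top","t_in")
a=cv2.imread("pics/s_in.png")[130:230,190:310]; c=cv2.imread("pics/t_in.png")[140:230,155:275]
cv2.imwrite("pics/in_both.png",np.hstack([cv2.resize(a,(400,300),interpolation=2),cv2.resize(c,(400,300),interpolation=2)]))
E
```

```text
False 11.5667 [0.0004 0.0001 0.0002] [-0.35  1.71  0.79] 0.056003921085666736
```

View pics/in_both.png

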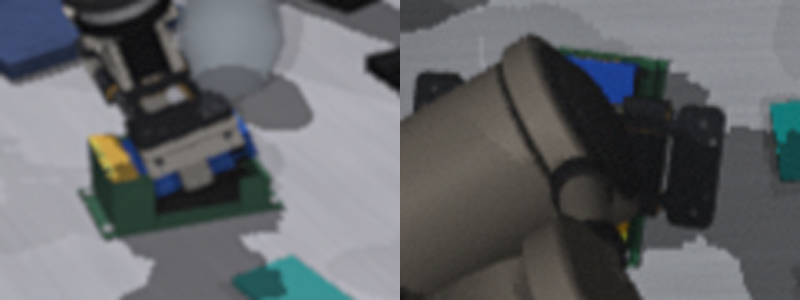

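In the side crop the lip end is under the yellow lip at about (120,165), with the other end still raised at (245,140). There was no contact force. Now I lower the other end.

```bash
python3 - <<'E'
from h import *
from rig import *
F0=np.array(sensors.read_wrist_force())
for th,bz in((12,2.5),(8,2.3),(4,2),(0,1.5)):
    r=manip.move_linear(*pose(th,bxm(th),bz),rate=.025,f_stop=14)
    print(th,r,np.round((np.array(sensors.read_tool_pos())-pose(th,bxm(th),bz)[0])*1e3,1),(np.array(sensors.read_wrist_force())-F0).round(2),np.round(sensors.read_torque(),2),sensors.read_width(),sensors.read_t())
    if r: break
E
```

```text
12 False [ 0.7 -0.3  0. ] [ 0.67 -0.47 -0.53] [ 0.04  0.42 -0.01] 0.05589212222421618 11.9833
8 False [ 0.2 -0.2 -0.1] [ 0.49 -0.9  -0.3 ] [-0.02  0.39 -0.03] 0.05572784007080995 12.3
4 False [ 0.1 -0.2 -0.1] [-0.07 -0.14 -0.71] [-0.02  0.28 -0.  ] 0.0556175839051886 12.625
0 False [ 0.  -0.1 -0.1] [-0.16  0.46 -0.57] [-0.08  0.17  0.06] 0.05527492550202693 12.9583
```

```bash
python3 - <<'E'
from h import *
from rig import *
manip.wait(.3)
r=manip.move_linear(*pose(0,-55,-1.5),rate=.01,f_stop=4)
T=np.array(sensors.read_tool_pos()); print(r,T,(T[2]-TC[2])*1e3-(15-18.3),sensors.read_wrist_force(),sensors.read_width(),sensors.read_t())
f=save("wrist","w_dn"); save("side","s_dn")
X=cloud(f);H=hsv(f); m=big((H[...,0]>100)&(H[...,0]<130)&(H[...,1]>130)&(X[...,2]>.03))
P=(X[m]-[*TC[:2],0])@toolR(YAW)[1].as_matrix()*1e3
k=P[:,2]>44; c=np.polyfit(P[k,0],P[k,2],1); print("x",np.percentile(P[k,0],[1,99.5]).round(1),"y",np.percentile(P[k,1],[.5,99.5]).round(1),"top z fit",c.round(4))
a=cv2.imread("pics/s_dn.png")[130:230,190:310]
cv2.imwrite("pics/dn_both.png",np.hstack([cv2.resize(a,(400,300),interpolation=2),cv2.resize(cv2.imread("pics/w_dn.png"),(400,300))]))
E
```

```text
True [0.53205526 0.19447873 0.01427656] -0.4234407596984888 [-1.54361048 -1.35918141  6.11439255] 0.05596786832908625 13.55
x [ 7.  54.8] y [-28.3  26.6] top z fit [-2.50000e-03  4.82842e+01]
```

View pics/dn_both.png

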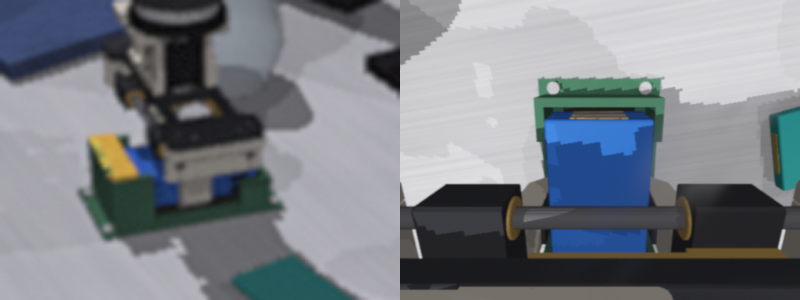

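The pile lies flat in the tray. Its top is at 48 mm, as it should be, the slope is zero, and the low end wall is at (600,105) just past the pile's end. I let go and lift.

```bash
python3 - <<'E'
from h import *
from rig import *
effector.set_gripper(.078,20); T=np.array(sensors.read_tool_pos())
print(manip.move_linear(list(T+[0,0,.06]),rate=.06,f_stop=10)); manip.move_linear(list(T+[0,0,.2]),rate=.15)
f=save("wrist","w_end"); save("top","t_end"); print(sensors.read_t(),sensors.read_wrist_force())
X=cloud(f);H=hsv(f); m=big((H[...,0]>100)&(H[...,0]<130)&(H[...,1]>130)&(X[...,2]>.03)&(X[...,2]<.06))
P=(X[m]-[*TC[:2],0])@toolR(YAW)[1].as_matrix()*1e3
k=P[:,2]>44; A=np.c_[P[k,:2],np.ones(k.sum())]; print("x",np.percentile(P[k,0],[.5,99.5]).round(1),"y",np.percentile(P[k,1],[.5,99.5]).round(1),"plane",np.linalg.lstsq(A,P[k,2],rcond=None)[0].round(4))
a=cv2.imread("pics/w_end.png"); c=cv2.imread("pics/t_end.png")
cv2.imwrite("pics/end_both.png",np.hstack([cv2.resize(a,(400,300)),cv2.resize(c,(400,300))]))
E
```

```text
False
16.5833 [ 0.16918898 -0.92666641  0.10509183]
x [-46.5  54.2] y [-28.7  26.4] plane [-8.00000e-04  4.00000e-04  4.81971e+01]
```

View pics/end_both.png

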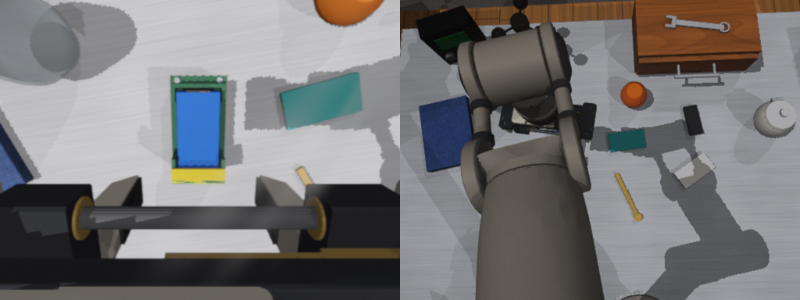

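The wrist view shows the pile flat in the tray at about (198,128), with its end under the yellow lip. The bystanders are where they were and the gripper is clear of everything.

```bash
python3 -c "
from rig import manip
manip.wait(.5); print(manip.hand_in())"
```

```text
the job is handed in; nothing more can be done
None
```

The three battery packs lie flat in one stack in the green tray, lip end under the yellow keeper lip; I let go and handed the job in at about 17 s, with nothing else seen to have moved.

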